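Slide the loaded drawer organiser back into the book rack

ROBOT

A 6-joint arm with a two-finger parallel gripper is mounted at the origin on the work surface. World frame = base frame: x ahead of the robot, y to its left, z up, the work surface at z = 0. Lengths are in mm, angles in rad, forces in N, time in s.
With the tool pointing down it reaches from about 375 to 825 mm from the base axis. Payload 5.5 kg.
Tool frame: the origin (TCP) lies between the finger pads; the fingertips stand 11 mm ahead of it and the grasp point (between the pads) lies 8 mm behind it (tcp_to_tips is the distance from the TCP to the fingertips, in mm); z points along the fingers, y is the line along which they close (so a half turn about z gives the same grasp; the last joint's range is limited). The gripper opens to 85 mm and grips with 20 to 120 N. Pads are 22 mm wide; open, the fingers measure 114 mm over their backs; the gripper's body (76 mm by 85 mm) begins 54 mm behind the grasp point. The pads swing forward as they close: fully open they stand 13 mm farther back than shut.
Start: joints at [1.342, 0.314, -0.047, 1.21, 0, 1.571], TCP at [136.082, 584.36, 242.299] pointing down, gripper open.
Joint ranges: [-2.67, 2.67], [-0.69, 1.73], [-1.03, 1.25], [-2.08, 2.16], [-1.42, 1.45], [-3.14, 3.14]. Speed limits (rad/s): [2.39, 2.39, 3.01, 3.14, 3.14, 3.14].

INTERFACE

Orientations are given as [roll, pitch, yaw] about the fixed x, y, z axes, in that order (R = Rz(yaw) Ry(pitch) Rx(roll)).
In Python, from plant import * gives the robot as it stands.
- The arm moves only by the tool send_rows, never from a script. Its arguments are lists of equal length, an entry for each row: "jaw": the closure, from 0 (fully open) to 1 (shut); "xyz": the shift along the world's x, y, z in cm, a list of three; "angular": the turn, a rotation vector about the world's x, y, z in degrees, a list of three. A call has 1 to 20 rows; each row shifts and turns the commanded pose from where the row before left it; what a row does not reach is not made up. A row lasts 1/10 s, in which the tool goes at most 50 mm and 8.59 degrees, less where a joint would pass 70% of its speed; a pose out of reach is approached as far as the arm can. A call with a gripper value outside its range is refused whole. The fingers move at their own pace and stop on an object; "force" is the grip in N (left out, the last holds). Time passes only in rows, so rows that do not move let the fingers close. It gives the time, the measured TCP pose, the force, the opening and the grip force at its end, in the units of the state.
- get_obs(): the state, without advancing time (a new reading comes with each control period).
- capture(name): name is "scene" or "side" or "wrist"; returns the picture (480x640x3 uint8, blue, green, red); there is no depth.
- calibration(name): a dict with "intrinsics" (3x3 intrinsics, pixels), "k1" (the pictures are not rectified: a ray, as slopes to the right and down, at radius r is drawn at 1 + k1 r^2 times it, then the intrinsics apply), "T" (4x4, takes a point from camera to world coordinates); the wrist camera has in their place "mount" (4x4, takes a point from camera to tool coordinates, whose origin is the TCP and whose axes are the flange's). Camera axes: x right, y up, looking along -z (the intrinsics and any distortion apply to the point x, -y, -z); pixel columns grow to the right and rows downward; lengths in mm; the calibration is good to about 2 mm. A picture is of the moment at which its call begins: read the wrist's pose just before it. calibration takes no time and is no camera call.
- finish_job(): hands the job in; it is judged then, once.
The state is a dict: "time": time; "joint_pos": joint angles; "qvel": joint speeds; "joint_torque": joint torques, N m; "position": TCP position; "tcp_rot": TCP orientation; "wrist_force": force on the tool from outside, world axes, zero at the start; "wrist_torque": the same for the moment, N m; "gripper_width": finger opening in mm; "finger_force": force on a finger pad.
Only numpy, scipy, OpenCV 4.12 (cv2) and the standard library are available. Lean on these libraries where they do the work, as an engineer would, in place of code of your own. Each camera call takes 0.05 s, during which the arm holds its last target. There are 200 camera calls.

TASK

The drawer organiser has been left out in front of the book rack: push it back into the rack's empty bay until it stands square with its back against the back board. It is heavy and stands on rubber feet, so push it low, on its bottom drawer section only, so that it slides without tipping and the jar in its top tray stays standing. Do not lift, grip or knock over anything, and leave the jar and the other things on the desk alone.

Things in the scene. Friction and masses are not known exactly. Their poses are not given: they have to be found in the camera images.
- organiser: Tall loaded white drawer organiser, clear drawer fronts; 95 mm deep (x), 140 wide (y), 215 high, 0.9 to 1.2 kg, loose. Origin: centre of its underside, on the desk; x from its flat front (x = -47.5, towards the robot) to its back (+47.5), z up. Four rubber feet 5 mm high (at x +-30, y +-58). Bottom section, the only part to touch: 5 to 83 mm above the desk. Drawers do not open.
- organiser_front (a point): Where to push: middle of the flat front of the bottom section, 25 mm above the desk (47.5 mm before the organiser's origin; axes as the organiser's). Sliding it takes roughly 10 to 20 N. Pushed within the lowest 35 mm it slides without rocking; pushed at half its height or above it tips over its far feet.
- upper: The rest of the organiser, rigidly fixed on the bottom section: two shallower drawers from 83 to 187 mm above the desk and an open tray on top, walls 3 mm thick and 28 mm high (to 215 mm), with two pens lying along its back. Same origin and axes as the organiser. Not to be touched.
- organiser_back (a point): Point in the middle of the organiser's flat back face, 40 mm above the desk (axes as the organiser's).
- rack: Low wooden book rack fixed to the desk. Origin: on the desk, mid-width of the empty bay, on the front face of the back board; x into the board (away from the robot), y left, z up. Bay: 190 mm wide (y +-95), no floor or top, side panels 15 thick, 120 high, reaching to x = -90; back board 100 high, 15 thick. Left of it a second bay full of books, up to 215 high.
- bay_back (a point): Point on the front face of the back board in the middle of the empty bay, 40 mm above the desk (axes as the rack's). The organiser is home when its back point is here.
- jar: A small closed glass jar with a steel cap, 38 mm across and 55 mm high, standing loose in the organiser's top tray, whose floor is 187 mm above the desk. Origin: centre of its underside. Leave alone.
- tube: A closed cardboard tube (canister) with a steel lid, 40 mm across and 100 mm high, standing on the desk to the left of the organiser. Origin: centre of its underside. Leave alone.
- mouse: A black computer mouse, 105 mm long (x), 60 mm wide and 34 mm high, on the desk to the front left. Origin: centre of its underside. Leave alone.
- tumbler: A white drinking tumbler with a red band and lid, 76 mm across and 180 mm high, standing on the desk to the right. Origin: centre of its underside. Leave alone.

How it is judged (in metres and radians):
At the end, for the whole second after the job is handed in: The organiser stands flat and still in the empty bay, the middle of its back within 10 mm of the back board and 30 mm of the bay's middle, square within 0.1 rad; the jar stands in its tray; tube, mouse and tumbler are within 20 mm of where they were (x of organiser_back in the frame of bay_back between -0.01 and 0.005 m and y of organiser_back in the frame of bay_back between -0.03 and 0.03 m and angle between the x axis of organiser and the x axis of rack, either way round below 0.1 rad and angle between organiser's own z axis and vertical below 0.03 rad and height (world z) of organiser below 0.006 m and linear speed of organiser below 0.01 m/s and angle between jar's own z axis and vertical below 0.1 rad and z of jar in the frame of organiser above 0.18 m and distance of each of tube, mouse, tumbler from where it was at the start of the episode below 0.02 m); the robot touches nothing.
It fails at once if the organiser is tipped by more than 0.12 rad or lifted more than 15 mm (angle between organiser's own z axis and vertical above 0.12 rad or height (world z) of organiser above 0.015 m).
It fails at once if the robot presses on the organiser above its bottom drawer section (more than 2 N) (contact force between any of the fingers, the arm and upper above 2 N).
It fails at once if the robot touches the jar (more than 1 N), or the jar falls over (contact force between any of the fingers, the arm and jar above 1 N or angle between jar's own z axis and vertical above 0.5 rad).
It fails at once if the tube, mouse or tumbler is knocked over or shifted by more than 20 mm (distance of any of tube, mouse, tumbler from where it was at the start of the episode above 0.02 m).
It also fails if it takes over 54 s, if anything falls off the work surface, if the arm or the gripper's body presses on something with over 40 N, if the wrist force passes 120 N, or if a joint passes its speed limit or range.

## Working session

There is one attempt and no reset: what is moved stays moved. The work goes in short steps, Python scripts to look and compute and a tool call to move; the robot and the scene stay as the last step left them, time stands still between calls to the robot, and variables do not carry over. Pictures are saved under pics/ and viewed, at most 10 in all, crops included, and the job is handed in when it is done.

Besides the shell and the picture viewer there is one more tool, called after "Emit:" in YAML: its name, and indented under it one key for each argument. send_rows: Moves the arm, as the interface text tells. Its arguments: {"type":"object","properties":{"jaw":{"type":"array"},"xyz":{"type":"array"},"angular":{"type":"array"},"force":{"type":"number"}},"required":["jaw","xyz","angular"]}

```bash
mkdir -p pics
cat > h.py <<'E'
from plant import *
import numpy as np, cv2
def ray(cal,u,v,T=None):
    K=np.array(cal["intrinsics"],float);k=cal["k1"]
    d=np.array([(u-K[0,2])/K[0,0],(v-K[1,2])/K[1,1]]);s=d.copy()
    for _ in range(20): s=d/(1+k*(s@s))
    T=np.array(cal["T"] if T is None else T)
    return T[:3,3],T[:3,:3]@np.array([s[0],-s[1],-1])
def onz(cal,u,v,z):
    o,d=ray(cal,u,v);return (o+d*(z-o[2])/d[2]).round(1)
def proj(cal,p):
    T=np.array(cal["T"]);c=T[:3,:3].T@(np.array(p)-T[:3,3]);s=np.array([c[0],-c[1]])/-c[2]
    s=s*(1+cal["k1"]*(s@s));K=np.array(cal["intrinsics"]);return (K[:2,:2]@s+K[:2,2]).round(1)
E
python3 - <<'E'
from h import *
for n in("scene","side"):
    cv2.imwrite(f"pics/{n}0.png",capture(n));print(n,calibration(n))
print(get_obs())
E
```

```text
scene {'intrinsics': array([[480.05090338,   0.        , 314.77160583],
       [  0.        , 480.05090338, 242.53645044],
       [  0.        ,   0.        ,   1.        ]]), 'k1': 0.009735334153654138, 'T': array([[ 8.48364067e-01, -3.64722154e-01,  3.83739702e-01,
         9.65145121e+02],
       [ 5.29185681e-01,  5.62950348e-01, -6.34861734e-01,
        -5.70810020e+02],
       [ 1.55217403e-02,  7.41663438e-01,  6.70592588e-01,
         7.36190923e+02],
       [ 0.00000000e+00,  0.00000000e+00,  0.00000000e+00,
         1.00000000e+00]])}
side {'intrinsics': array([[517.75211003,   0.        , 322.91968616],
       [  0.        , 517.75211003, 255.08075094],
       [  0.        ,   0.        ,   1.        ]]), 'k1': -0.1100124857768543, 'T': array([[ 8.19010049e-01,  3.56693892e-01, -4.49435209e-01,
         1.98779257e+02],
       [-5.73564775e-01,  4.87542222e-01, -6.58275042e-01,
        -6.21685568e+02],
       [-1.56840467e-02,  7.96914079e-01,  6.03889031e-01,
         7.26995137e+02],
       [ 0.00000000e+00,  0.00000000e+00,  0.00000000e+00,
         1.00000000e+00]])}
{'time': 0.1, 'joint_pos': array([ 1.34200313e+00,  3.14169496e-01, -4.79556011e-02,  1.21020393e+00,
       -8.35748125e-06,  1.57082603e+00]), 'qvel': array([ 0.00061437, -0.00170385,  0.00262182, -0.00059189,  0.00102349,
        0.0003328 ]), 'joint_torque': array([-3.05334806e-04, -5.40767527e+01,  3.40540981e+01,  1.11811925e-02,
        3.89621775e-06,  1.71381834e-05]), 'position': array([135.9720202 , 583.88299434, 241.52256055]), 'tcp_rot': array([-3.14005995e+00,  8.40299151e-06,  2.91276977e+00]), 'wrist_force': array([ 0.50798143, -1.13185508,  0.19446653]), 'wrist_torque': array([-0.05542524,  0.05600121, -0.02992263]), 'finger_force': 0.0, 'gripper_width': 85.21354808865574}
```

View pics/scene0.png

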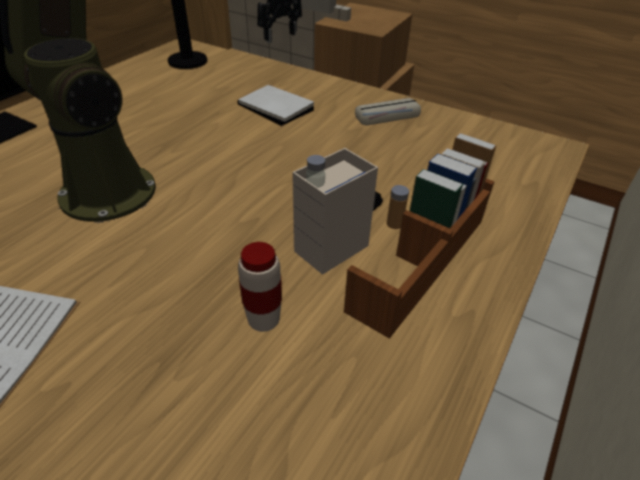

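View pics/side0.png

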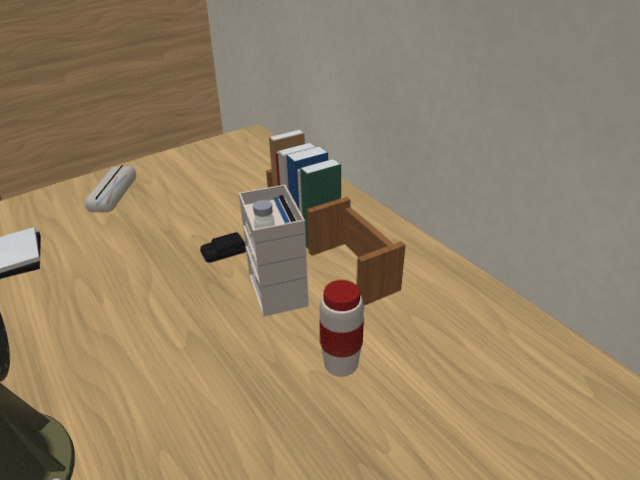

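The scene view shows the organiser at about (293-377, 150-268), the rack's right panel at (347-400, 255-330) and the tumbler at (262, 290). In the side view the organiser is at (240-306, 185-312) and the bay at (307-403, 200-300). I'll zoom in for corner pixels.

Run:
```python
import cv2
a=cv2.imread("pics/scene0.png")[140:340,230:500];cv2.imwrite("pics/sc.png",cv2.resize(a,None,fx=2.96,fy=3,interpolation=2))
a=cv2.imread("pics/side0.png")[180:380,190:410];cv2.imwrite("pics/si.png",cv2.resize(a,None,fx=3,fy=3,interpolation=2))
```

```text
(no output)
```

View pics/sc.png

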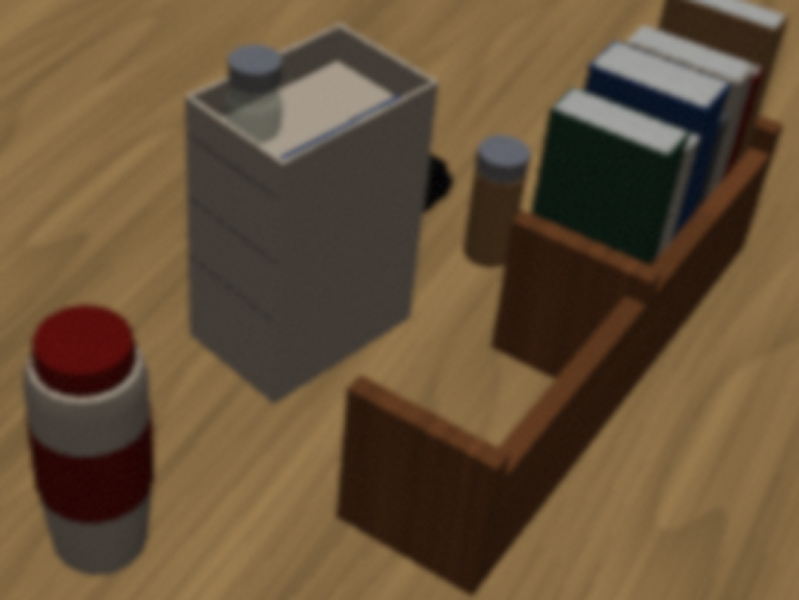

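View pics/si.png

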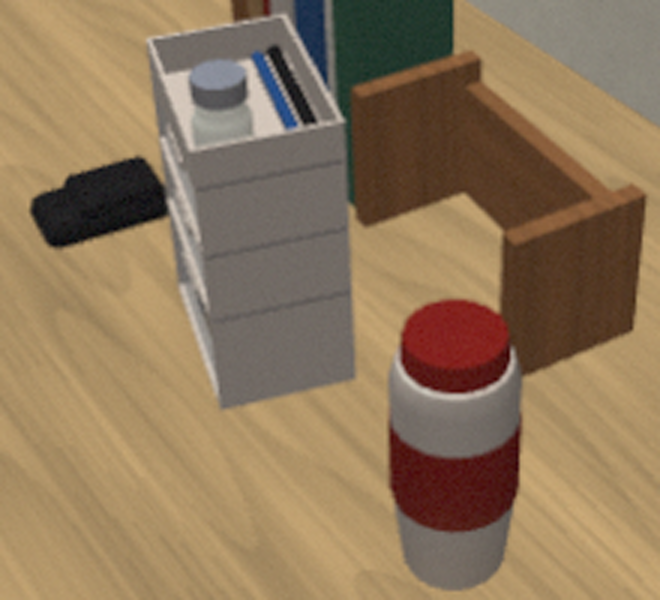

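Run:
```python
from h import *
c={n:calibration(n) for n in("scene","side")}
def P(l,n,u,v,z):
    U,V=(230+u/2.963,140+v/3) if n=="scene" else (190+u/3,180+v/3)
    print(n,l,onz(c[n],U,V,z))
for l,u,v,z in[("FR",190,95,215),("BR",280,160,215),("BL",436,82,215),("FL",340,25,215),("BRb",275,400,5),("FRb",192,335,5),("BLb",410,318,5),
 ("Rpan outer front top",350,383,120),("Rpan outer back bottom",473,592,0),("Rpan outer front bot",338,517,0),("Lpan inner front bot",494,346,0),("Lpan inner front top",515,220,120),("board junction right, top board",503,465,100),("board front edge top at right",500,445,100),("board front edge at left",638,302,100),
 ("tube top c",502,155,100),("tumbler top c",84,340,180),("tumbler base",98,555,0),("mouse edge",450,180,15)]: P(l,"scene",u,v,z)
for l,u,v,z in[("FL",150,40,215),("BL",285,17,215),("BR",343,122,215),("FR",195,152,215),("BRb",354,378,5),("FRb",222,407,5),
 ("Lpan inner front top",361,98,120),("Lpan inner back top",482,70,120),("Lpan inner front bot",361,223,0),("Rpan outer front top",512,243,120),("Rpan inner front top",502,230,120),("Rpan outer back top",643,198,120),("Rpan outer front bot",525,375,0),("board front top left",470,85,100),("board front top right",595,203,100),
 ("tumbler top c",456,335,180),("tumbler base",455,565,0),("mouse near",55,243,0),("mouse right",165,210,0),("mouse left",35,210,0)]: P(l,"side",u,v,z)
```

```text
scene FR [525.4  74.1 215. ]
scene BR [610.9  46.  215. ]
scene BL [653.2 176.2 215. ]
scene FL [565.1 203.1 215. ]
scene BRb [612.6  48.    5. ]
scene FRb [525.5  71.6   5. ]
scene BLb [654.5 177.4   5. ]
scene Rpan outer front top [699.2 -12.2 120. ]
scene Rpan outer back bottom [802.9 -22.9   0. ]
scene Rpan outer front bot [701.  -16.6   0. ]
scene Lpan inner front bot [719.7 189.4   0. ]
scene Lpan inner front top [719.1 188.5 120. ]
scene board junction right, top board [800.5  -4.2 100. ]
scene board front edge top at right [792.4   9.5 100. ]
scene board front edge at left [816.9 177.9 100. ]
scene tube top c [670.6 279.6 100. ]
scene tumbler top c [ 581.6 -118.8  180. ]
scene tumbler base [ 585.4 -127.8    0. ]
scene mouse edge [609.2 337.   15. ]
side FL [563.5 197.  215. ]
side BL [650.5 169.5 215. ]
side BR [611.6  40.1 215. ]
side FR [524.2  65.1 215. ]
side BRb [612.4  42.    5. ]
side FRb [524.8  70.1   5. ]
side Lpan inner front top [716.2 181.6 120. ]
side Lpan inner back top [810.5 160.3 120. ]
side Lpan inner front bot [717.8 190.5   0. ]
side Rpan outer front top [698.  -17.9 120. ]
side Rpan inner front top [701.3  -3.4 120. ]
side Rpan outer back top [798.1 -31.  120. ]
side Rpan outer front bot [712.1 -20.1   0. ]
side board front top left [810.1 174.2 100. ]
side board front top right [787.6   3.4 100. ]
side tumbler top c [ 574.9 -122.8  180. ]
side tumbler base [ 572.5 -127.4    0. ]
side mouse near [512.5 309.    0. ]
side mouse right [602.1 296.2   0. ]
side mouse left [517.9 358.    0. ]
```

Organiser centre is about (588, 122) with yaw -0.297. The rack origin is about (799, 84) with yaw -0.095, so the target centre is (752, 88). An arc along the organiser's own heading gets it there. I'll push with both open fingertips, tool tilted 45° so the body stays clear of the upper drawers.

Emit:
send_rows:
  jaw: [0,0,0,0,0,0,0,0,0,0,0,0,0,0,0,0,0,0,0,0]
  xyz:
    - [2.4,-3.05,0]
    - [2.4,-3.05,0]
    - [2.4,-3.05,0]
    - [2.4,-3.05,0]
    - [2.4,-3.05,0]
    - [2.4,-3.05,0]
    - [2.4,-3.05,0]
    - [2.4,-3.05,0]
    - [2.4,-3.05,0]
    - [2.4,-3.05,0]
    - [2.4,-3.05,0]
    - [2.4,-3.05,0]
    - [2.4,-3.05,0]
    - [2.4,-3.05,0]
    - [0,0,0]
    - [0,0,0]
    - [0,0,0]
    - [0,0,0]
    - [0,0,0]
    - [0,0,0]
  angular:
    - [0,0,-0.28]
    - [0,0,-0.28]
    - [0,0,-0.28]
    - [0,0,-0.28]
    - [0,0,-0.28]
    - [0,0,-0.28]
    - [0,0,-0.28]
    - [0,0,-0.28]
    - [0,0,-0.28]
    - [0,0,-0.28]
    - [0,0,-0.28]
    - [0,0,-0.28]
    - [0,0,-0.28]
    - [0,0,-0.28]
    - [-2.2,-7.17,0]
    - [-2.2,-7.17,0]
    - [-2.2,-7.17,0]
    - [-2.2,-7.17,0]
    - [-2.2,-7.17,0]
    - [-2.2,-7.17,0]

```text
time: 2.1
position: [471.8, 157.2, 243.1]
tcp_rot: [3.139, 0.791, 2.842]
wrist_force: [0.7, 1.1, -1.2]
gripper_width: 85.2
finger_force: 0.0
```

```bash
cat >> h.py <<'E'
def st():
    from scipy.spatial.transform import Rotation as R
    o=get_obs();m=R.from_euler("xyz",o["tcp_rot"]).as_matrix()
    y=m[:,1];z=m[:,2]
    print("t",round(o["time"],2),"p",o["position"].round(1),"yaw_y",round(np.arctan2(-y[0],y[1]),3),"y",y.round(3),"z",z.round(3),"F",o["wrist_force"].round(1),"q",o["joint_pos"].round(2))
    return o,m
E
python3 -c "
from h import *
st()"
```

```text
t 2.1 p [471.8 157.2 243.1] yaw_y -0.298 y [0.293 0.956 0.002] z [ 0.68  -0.207 -0.703] F [ 0.7  1.1 -1.2] q [ 0.72 -0.23 -0.88  0.43 -0.65  0.85]
```

Emit:
send_rows:
  jaw: [0,0,0,0,0,0,0,0,0]
  xyz:
    - [0,0,-3]
    - [0,0,-3]
    - [0,0,-3]
    - [0,0,-3]
    - [0,0,-3]
    - [0,0,-3]
    - [0,0,-2]
    - [0,0,-1]
    - [0,0,0]
  angular:
    - [0,0,0]
    - [0,0,0]
    - [0,0,0]
    - [0,0,0]
    - [0,0,0]
    - [0,0,0]
    - [0,0,0]
    - [0,0,0]
    - [0,0,0]

```text
time: 3.0
position: [486.7, 181.5, 45.3]
tcp_rot: [-3.102, 0.761, 2.847]
wrist_force: [-0.0, -0.7, -0.0]
gripper_width: 85.7
finger_force: 0.0
```

Run:
```python
from h import *
st()
a=capture("side")[170:370,130:395];cv2.imwrite("pics/si1.png",cv2.resize(a,None,fx=3,fy=3,interpolation=2))
```

```text
t 3.0 p [486.7 181.5  45.3] yaw_y -0.322 y [ 0.317  0.948 -0.029] z [ 0.648 -0.238 -0.723] F [-0.  -0.7 -0. ] q [ 0.74  0.22 -1.03 -0.09 -0.66  0.91]
```

View pics/si1.png

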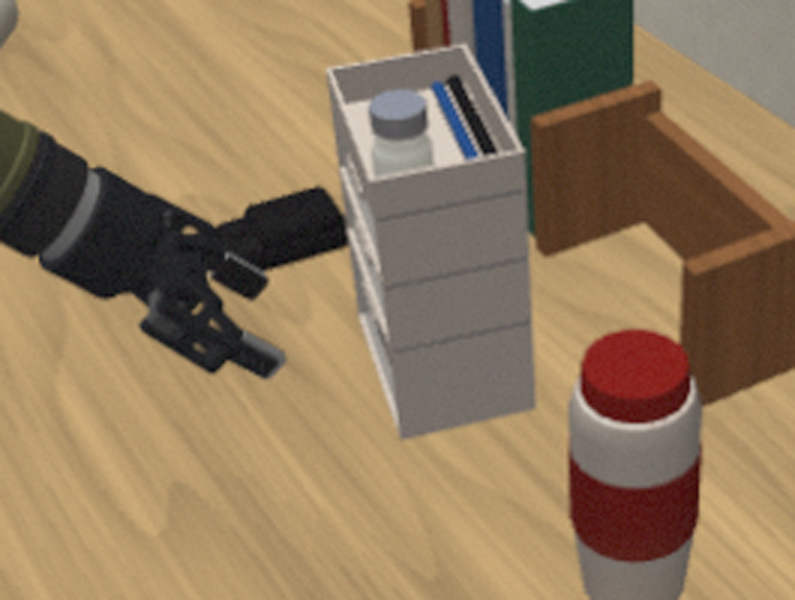

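The side view shows the open gripper low in front of the organiser, tips at crop (280, 365), with clear space ahead. Joint 3 is at its limit, so the pose drifted. I'll ease the tilt and move in.

Emit:
send_rows:
  jaw: [0,0,0,0,0]
  xyz:
    - [1,-0.3,0]
    - [1,-0.3,0]
    - [0,0,0]
    - [0,0,0]
    - [0,0,0]
  angular:
    - [0.75,2.4,0]
    - [0.75,2.4,0]
    - [0,0,0]
    - [0,0,0]
    - [0,0,0]

```text
time: 3.55
position: [506.7, 175.7, 46.8]
tcp_rot: [-3.106, 0.675, 2.844]
wrist_force: [0.6, -0.2, -0.8]
gripper_width: 85.1
finger_force: 0.0
```

```bash
python3 -c "
from h import *
st()"
```

```text
t 3.55 p [506.7 175.7  46.8] yaw_y -0.32 y [ 0.314  0.949 -0.028] z [ 0.587 -0.217 -0.78 ] F [ 0.6 -0.2 -0.8] q [ 0.66  0.21 -0.96  0.   -0.56  0.85]
```

```bash
cat >> h.py <<'E'
def goto(p,yaw,tilt):
    from scipy.spatial.transform import Rotation as R
    o,m=st()
    z=np.array([np.sin(tilt)*np.cos(yaw),np.sin(tilt)*np.sin(yaw),-np.cos(tilt)]);y=np.array([-np.sin(yaw),np.cos(yaw),0])
    G=np.stack([np.cross(y,z),y,z],1)
    print("cm",((np.array(p)-o["position"])/10).round(2),"deg",R.from_matrix(G@m.T).as_rotvec(degrees=True).round(2))
E
python3 -c "
from h import *
goto([508,147,28],-.297,np.radians(38))"
```

```text
t 3.55 p [506.7 175.7  46.8] yaw_y -0.32 y [ 0.314  0.949 -0.028] z [ 0.587 -0.217 -0.78 ] F [ 0.6 -0.2 -0.8] q [ 0.66  0.21 -0.96  0.   -0.56  0.85]
cm [ 0.13 -2.87 -1.88] deg [1.73 0.19 1.31]
```

Emit:
send_rows:
  jaw: [0,0,0,0,0]
  xyz:
    - [0.05,-1,-0.6]
    - [0.05,-1,-0.6]
    - [0.05,-0.87,-0.7]
    - [0,0,0]
    - [0,0,0]
  angular:
    - [0.6,0,0.4]
    - [0.6,0.1,0.4]
    - [0.6,0.1,0.5]
    - [0,0,0]
    - [0,0,0]

```text
time: 4.05
position: [510.8, 149.6, 28.6]
tcp_rot: [-3.138, 0.658, 2.844]
wrist_force: [0.0, 0.1, -0.1]
gripper_width: 85.5
finger_force: 0.0
```

Run:
```python
from h import *
goto([516,144,20],-.297,np.radians(38))
a=capture("side")[170:370,130:395];cv2.imwrite("pics/si2.png",cv2.resize(a,None,fx=3,fy=3,interpolation=2))
```

```text
t 4.05 p [510.8 149.6  28.6] yaw_y -0.3 y [ 0.295  0.955 -0.003] z [ 0.584 -0.183 -0.791] F [ 0.   0.1 -0.1] q [ 0.57  0.21 -1.03 -0.13 -0.49  0.75]
cm [ 0.52 -0.56 -0.86] deg [ 0.09 -0.31  0.16]
```

View pics/si2.png

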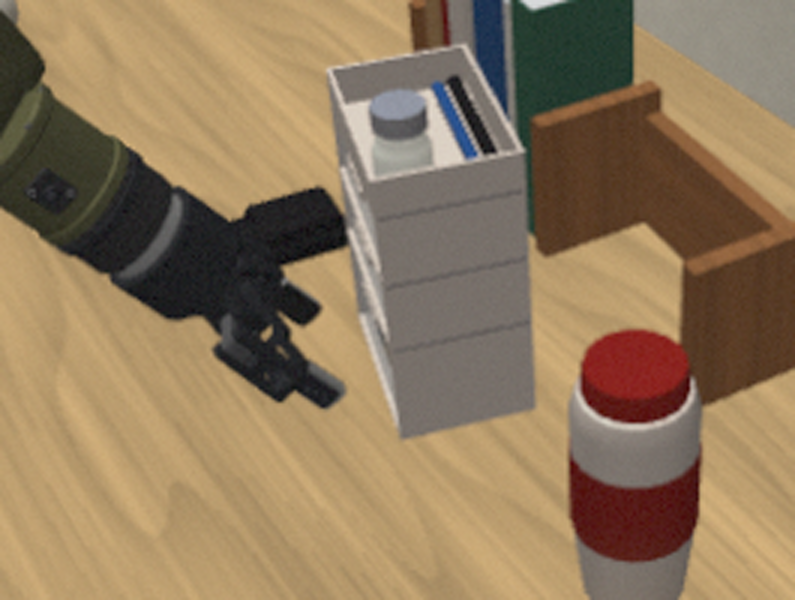

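The gripper is square with the face and both tips are low, right tip at crop (335, 395), about 2 cm before the face. Advancing to contact.

Emit:
send_rows:
  jaw: [0,0,0,0,0,0]
  xyz:
    - [0.6,-0.3,-0.1]
    - [0.4,-0.2,-0.3]
    - [0.3,-0.1,-0.3]
    - [0.3,-0.1,0]
    - [0.3,-0.1,0]
    - [0,0,0]
  angular:
    - [0,0,0]
    - [0,0,0]
    - [0,0,0]
    - [0,0,0]
    - [0,0,0]
    - [0,0,0]

```text
time: 4.7
position: [531.2, 141.8, 22.0]
tcp_rot: [-3.139, 0.659, 2.843]
wrist_force: [-0.4, -0.2, 0.4]
gripper_width: 85.8
finger_force: 0.0
```

```bash
python3 -c "
from h import *
goto([535,139,20],-.297,np.radians(38))"
```

```text
t 4.7 p [531.2 141.8  22. ] yaw_y -0.3 y [ 0.296  0.955 -0.002] z [ 0.585 -0.182 -0.79 ] F [-0.4 -0.2  0.4] q [ 0.53  0.25 -1.01 -0.17 -0.47  0.71]
cm [ 0.38 -0.28 -0.2 ] deg [ 0.03 -0.24  0.18]
```

Emit:
send_rows:
  jaw: [0,0,0,0,0,0]
  xyz:
    - [0.25,-0.1,-0.1]
    - [0.25,-0.1,-0.1]
    - [0.25,-0.08,0]
    - [0.25,-0.08,0]
    - [0.25,-0.08,0]
    - [0,0,0]
  angular:
    - [0,0,0]
    - [0,0,0]
    - [0,0,0]
    - [0,0,0]
    - [0,0,0]
    - [0,0,0]

```text
time: 5.3
position: [541.0, 138.1, 18.8]
tcp_rot: [-3.139, 0.655, 2.847]
wrist_force: [-13.5, 6.1, 8.6]
gripper_width: 85.4
finger_force: 7.1
```

```bash
python3 -c "
from h import *
st()"
```

```text
t 5.3 p [541.  138.1  18.8] yaw_y -0.297 y [ 0.292  0.956 -0.002] z [ 0.582 -0.18  -0.793] F [-13.5   6.1   8.6] q [ 0.5   0.27 -1.   -0.18 -0.45  0.68]
```

Emit:
send_rows:
  jaw: [0,0,0,0,0,0,0,0,0,0,0]
  xyz:
    - [0.2,-0.07,0.05]
    - [0.38,-0.13,0.05]
    - [0.38,-0.13,0.05]
    - [0.38,-0.13,0]
    - [0.38,-0.13,0]
    - [0.38,-0.13,0]
    - [0.38,-0.13,0]
    - [0.38,-0.13,0]
    - [0.38,-0.13,0]
    - [0.38,-0.13,0]
    - [0.2,-0.07,0]
  angular:
    - [0,0,0.15]
    - [0,0,0.29]
    - [0,0,0.29]
    - [0,0,0.29]
    - [0,0,0.29]
    - [0,0,0.29]
    - [0,0,0.29]
    - [0,0,0.29]
    - [0,0,0.29]
    - [0,0,0.29]
    - [0,0,0.15]

```text
time: 6.4
position: [578.4, 123.9, 19.1]
tcp_rot: [-3.137, 0.653, 2.897]
wrist_force: [-7.9, 2.3, -0.0]
gripper_width: 85.4
finger_force: 4.3
```

Run:
```python
from h import *
goto([698.5,93.5,22],-.095,np.radians(38))
a=capture("side")[170:370,180:445];cv2.imwrite("pics/si3.png",cv2.resize(a,None,fx=3,fy=3,interpolation=2))
```

```text
t 6.4 p [578.4 123.9  19.1] yaw_y -0.247 y [ 0.245  0.97  -0.004] z [ 0.588 -0.152 -0.794] F [-7.9  2.3 -0. ] q [ 0.42  0.29 -0.97 -0.23 -0.39  0.55]
cm [12.01 -3.04  0.29] deg [ 0.12 -0.61  8.72]
```

View pics/si3.png

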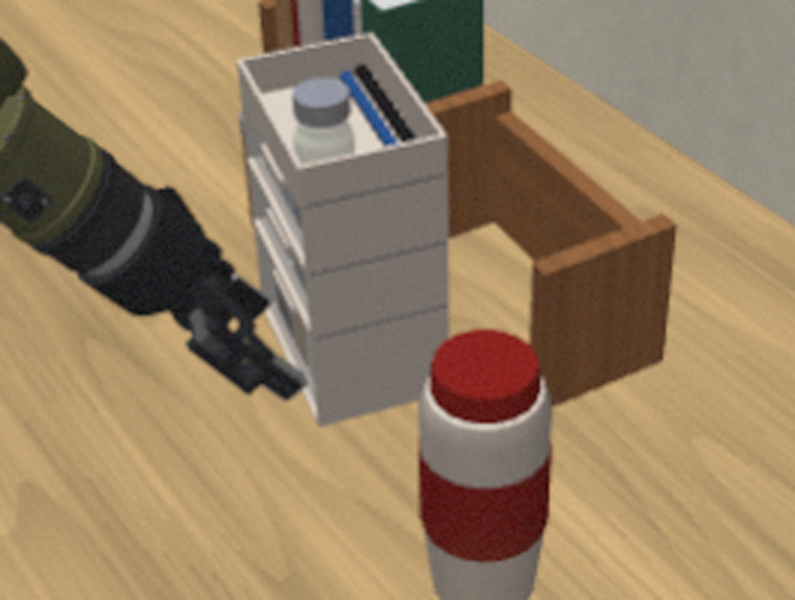

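The organiser has moved about 40 mm, upright, with the jar standing (crop 320, 115) and the tips on the lowest front at (300, 385). Continuing.

Emit:
send_rows:
  jaw: [0,0,0,0,0,0,0,0,0,0,0,0,0,0,0,0,0,0]
  xyz:
    - [0.2,-0.05,0.05]
    - [0.38,-0.11,0.05]
    - [0.38,-0.11,0.05]
    - [0.38,-0.11,0]
    - [0.38,-0.11,0]
    - [0.38,-0.11,0]
    - [0.38,-0.11,0]
    - [0.38,-0.11,0]
    - [0.38,-0.11,0]
    - [0.39,-0.1,0]
    - [0.39,-0.1,0]
    - [0.39,-0.09,0]
    - [0.39,-0.09,0]
    - [0.39,-0.09,0]
    - [0.39,-0.09,0]
    - [0.39,-0.09,0]
    - [0.39,-0.09,0]
    - [0.2,-0.04,0]
  angular:
    - [0,0,0.15]
    - [0,0,0.29]
    - [0,0,0.29]
    - [0,0,0.29]
    - [0,0,0.29]
    - [0,0,0.29]
    - [0,0,0.29]
    - [0,0,0.29]
    - [0,0,0.29]
    - [0,0,0.29]
    - [0,0,0.29]
    - [0,0,0.29]
    - [0,0,0.29]
    - [0,0,0.29]
    - [0,0,0.29]
    - [0,0,0.29]
    - [0,0,0.29]
    - [0,0,0.15]

```text
time: 8.25
position: [643.4, 106.5, 19.8]
tcp_rot: [-3.136, 0.652, 2.983]
wrist_force: [-8.0, 1.4, -2.3]
gripper_width: 85.3
finger_force: 3.7
```

Run:
```python
from h import *
goto([698.5,93.5,22],-.095,np.radians(38))
a=capture("side")[150:350,220:485];cv2.imwrite("pics/si4.png",cv2.resize(a,None,fx=3,fy=3,interpolation=2))
c=calibration("side")
for l,u,v in[("FR",299,190),("BR",446,134),("BL",375,36),("FL",239,62)]: print(l,onz(c,180+u/3,170+v/3,215))
```

```text
t 8.25 p [643.4 106.5  19.8] yaw_y -0.162 y [ 0.161  0.987 -0.004] z [ 0.598 -0.101 -0.795] F [-8.   1.4 -2.3] q [ 0.3   0.35 -0.88 -0.26 -0.28  0.37]
cm [ 5.51 -1.3   0.22] deg [ 0.16 -0.67  3.82]
FR [555.   32.2 215. ]
BR [658.4  30.3 215. ]
BL [690.8 158.1 215. ]
FL [599.8 182.7 215. ]
```

View pics/si4.png

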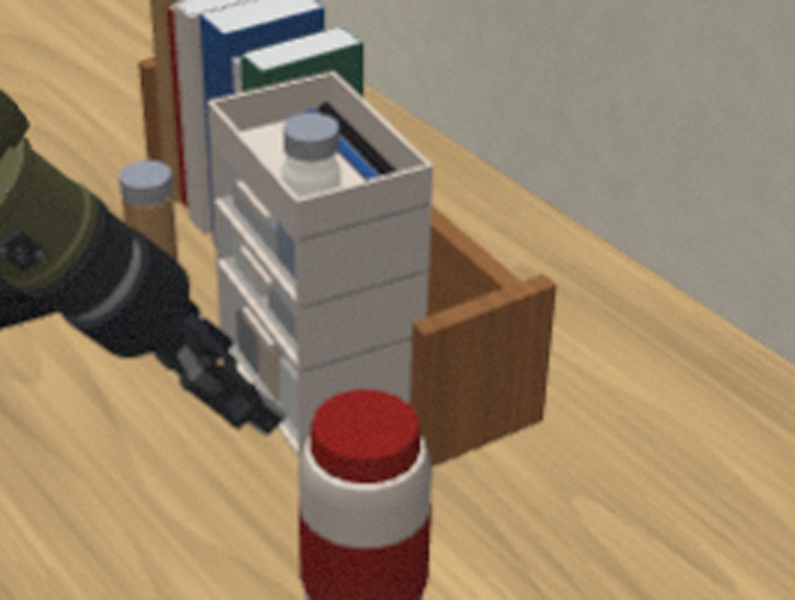

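The organiser is entering the bay, upright, jar standing (crop 312, 150). The top corners are at (210, 103), (333, 73), (431, 165) and (301, 200).

Run:
```python
from h import *
c=calibration("side");p=[onz(c,220+u/3,150+v/3,215) for u,v in[(210,103),(333,73),(431,165),(301,200)]]
for l,q in zip("FL BL BR FR".split(),p): print(l,q)
print(np.mean(p,0))
```

```text
FL [661.4 168.1 215. ]
BL [751.9 153.  215. ]
BR [730.8  18.7 215. ]
FR [642.3  33.8 215. ]
[696.6  93.4 215. ]
```

Emit:
send_rows:
  jaw: [0,0,0,0,0,0,0,0,0,0,0,0,0]
  xyz:
    - [0.2,-0.04,0.05]
    - [0.39,-0.08,0.05]
    - [0.39,-0.08,0]
    - [0.39,-0.08,0]
    - [0.39,-0.08,0]
    - [0.39,-0.08,0]
    - [0.39,-0.08,0]
    - [0.39,-0.07,0]
    - [0.39,-0.07,0]
    - [0.39,-0.07,0]
    - [0.39,-0.07,0]
    - [0.3,-0.05,0]
    - [0.2,-0.03,0]
  angular:
    - [0,0,0.2]
    - [0,0,0.3]
    - [0,0,0.3]
    - [0,0,0.3]
    - [0,0,0.3]
    - [0,0,0.3]
    - [0,0,0.3]
    - [0,0,0.3]
    - [0,0,0.3]
    - [0,0,0.3]
    - [0,0,0.3]
    - [0,0,0.3]
    - [0,0,0.2]

```text
time: 9.6
position: [689.0, 97.7, 20.4]
tcp_rot: [-3.137, 0.651, 3.047]
wrist_force: [-8.5, 0.2, -1.7]
gripper_width: 85.3
finger_force: 3.7
```

Run:
```python
from h import *
goto([698.5,93.5,22],-.095,np.radians(38))
```

```text
t 9.6 p [689.   97.7  20.4] yaw_y -0.097 y [ 0.097  0.995 -0.004] z [ 0.603 -0.062 -0.795] F [-8.5  0.2 -1.7] q [ 0.23  0.39 -0.8  -0.25 -0.2   0.26]
cm [ 0.95 -0.42  0.16] deg [ 0.16 -0.7   0.14]
```

Square with the rack now, so I'll creep straight ahead and watch the force.

Emit:
send_rows:
  jaw: [0,0,0,0]
  xyz:
    - [0.2,-0.02,0]
    - [0.2,-0.02,0]
    - [0.2,-0.02,0]
    - [0.1,-0.01,0]
  angular:
    - [0,0,0]
    - [0,0,0]
    - [0,0,0]
    - [0,0,0]

```text
time: 10.0
position: [695.9, 97.2, 20.4]
tcp_rot: [-3.137, 0.651, 3.047]
wrist_force: [-7.8, 0.1, -1.3]
gripper_width: 85.4
finger_force: 3.8
```

Emit:
send_rows:
  jaw: [0,0]
  xyz:
    - [0.15,-0.02,0]
    - [0.15,-0.01,0]
  angular:
    - [0,0,0]
    - [0,0,0]

```text
time: 10.2
position: [697.9, 96.9, 19.5]
tcp_rot: [-3.136, 0.649, 3.048]
wrist_force: [-8.7, 1.1, -3.0]
gripper_width: 85.3
finger_force: 4.7
```

Emit:
send_rows:
  jaw: [0,0]
  xyz:
    - [0.15,-0.02,0]
    - [0.15,-0.01,0]
  angular:
    - [0,0,0]
    - [0,0,0]

```text
time: 10.4
position: [698.5, 96.7, 18.7]
tcp_rot: [-3.136, 0.646, 3.049]
wrist_force: [-36.0, 2.1, 20.9]
gripper_width: 85.3
finger_force: 17.7
```

Run:
```python
from h import *
st()
a=capture("scene")[130:330,270:510];cv2.imwrite("pics/sc5.png",cv2.resize(a,None,fx=3,fy=3,interpolation=2))
```

```text
t 10.4 p [698.5  96.7  18.7] yaw_y -0.096 y [ 0.096  0.995 -0.005] z [ 0.599 -0.061 -0.798] F [-36.    2.1  20.9] q [ 0.23  0.41 -0.78 -0.23 -0.2   0.26]
```

View pics/sc5.png

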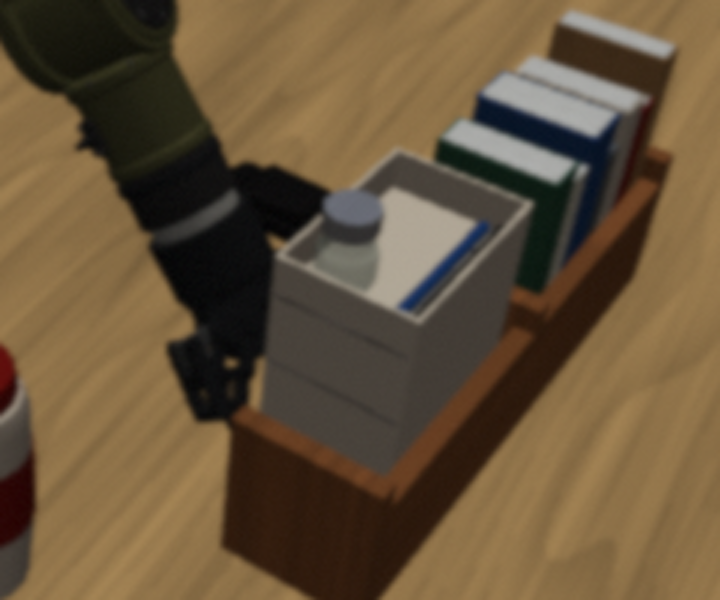

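The organiser's back meets the board's top edge (crop 390-525, 330-480) and the jar stands at (350, 240). The force rise came where predicted, so it is home. Retreating straight back.

Emit:
send_rows:
  jaw: [0,0,0,0,0,0,0,0,0]
  xyz:
    - [-0.2,0.02,0]
    - [-0.5,0.05,0]
    - [-1,0.1,0.2]
    - [-1,0.1,0.5]
    - [-1.5,0.15,0.5]
    - [-1.5,0.15,0.5]
    - [-1.5,0.15,0.5]
    - [-1,0.1,0.5]
    - [0,0,0]
  angular:
    - [0,0,0]
    - [0,0,0]
    - [0,0,0]
    - [0,0,0]
    - [0,0,0]
    - [0,0,0]
    - [0,0,0]
    - [0,0,0]
    - [0,0,0]

```text
time: 11.35
position: [622.6, 105.7, 51.7]
tcp_rot: [-3.139, 0.659, 3.046]
wrist_force: [0.4, 1.2, -0.0]
gripper_width: 85.5
finger_force: 0.0
```

Run:
```python
from h import *
st()
a=capture("scene")[130:330,270:510];cv2.imwrite("pics/sc6.png",cv2.resize(a,None,fx=3,fy=3,interpolation=2))
```

```text
t 11.35 p [622.6 105.7  51.7] yaw_y -0.097 y [ 0.097  0.995 -0.002] z [ 0.609 -0.061 -0.79 ] F [ 0.4  1.2 -0. ] q [ 0.28  0.25 -0.93 -0.22 -0.23  0.31]
```

View pics/sc6.png

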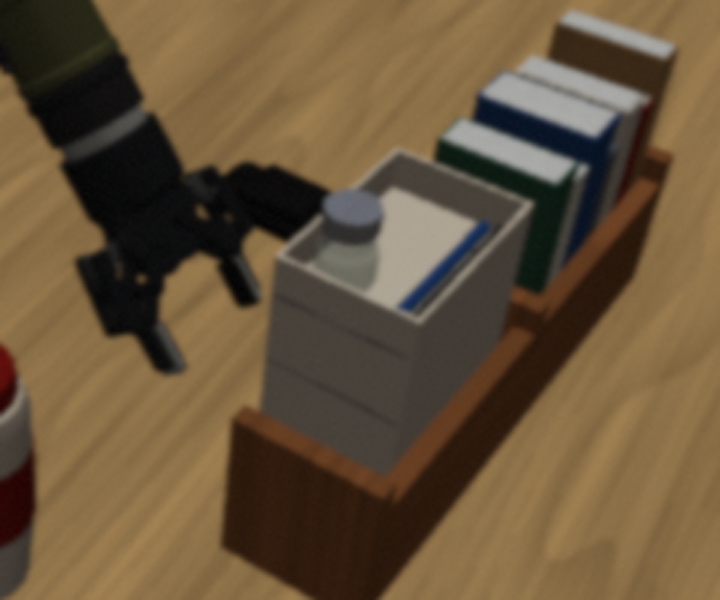

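The organiser stays put after the retreat and the gripper is clear, tips at (165, 365) and (245, 295). One numeric check against the board, then hand in if it agrees.

Run:
```python
from h import *
c=calibration("scene");p=np.array([onz(c,270+u/3,130+v/3,215) for u,v in[(398,150),(531,204),(418,322),(278,258)]])
x=np.array([np.cos(.095),-np.sin(.095)]);y=np.array([x[1]*-1,x[0]])
b=(p[1]+p[2])[:2]/2-[799,84];d=p[1]-p[2];print(p,b@x,b@y,"yaw",np.arctan2(-d[0],d[1]))
if abs(b@x)<9 and abs(b@y)<22: print(finish_job())
```

```text
[[713.3 163.7 215. ]
 [804.6 155.4 215. ]
 [790.8  18.1 215. ]
 [700.2  25.7 215. ]] -1.5549953743268063 2.614285635852004 yaw -0.10017341160606799
the job is handed in; nothing more can be done
None
```

The organiser is in the bay and the job is handed in: by the camera its back is about 2 mm from the board, about 3 mm off the bay's middle and square within about 0.01 rad. The jar is standing and the gripper is clear. The result of the judging was not shown, and I did not re-measure the tube, mouse and tumbler at the end, though no unexpected contact showed up.

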